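Put the stapler away in the desk box and slide its cover shut

ROBOT

A 6-joint arm with a two-finger parallel gripper is mounted at the origin on the work surface. World frame = base frame: x ahead of the robot, y to its left, z up, the work surface at z = 0. Lengths are in mm, angles in rad, forces in N, time in s.
With the tool pointing down it reaches from about 275 to 1000 mm from the base axis. Payload 8.4 kg.
Tool frame: the origin (TCP) lies at the very end of the fingers, on their centre line; the grasp point (between the pads) lies 19 mm behind it (r.pinch_z is the distance from the TCP to the grasp point, in mm); z points along the fingers, y is the direction in which the jaws open and shut (so a half turn about z gives the same grasp; the last joint's range is limited). The gripper opens to 85 mm and grips with 20 to 120 N. Pads are 22 mm wide; open, the fingers measure 114 mm over their backs; the gripper's body (76 mm by 85 mm) begins 54 mm behind the grasp point. The pads swing forward as they close: fully open they stand 13 mm farther back than shut.
Start: joints at [-1.327, 0.353, 1.633, -0, 1.155, -0.002], TCP at [152.081, -606.217, 231.281] pointing down, gripper open.
Joint ranges: [-2.63, 2.63], [-0.92, 2.1], [0.06, 2.66], [-1.3, 4.44], [0, 2.69], [-3.02, 3.02]. Speed limits (rad/s): [2.22, 2.22, 2.79, 3.14, 3.14, 3.14].

INTERFACE

Orientations are given as [roll, pitch, yaw] about the fixed x, y, z axes, in that order (R = Rz(yaw) Ry(pitch) Rx(roll)).
In Python, from rig import r, optics gives the robot as it stands.
- The arm moves only by the shell command python3 -m creep 'ROWS' [FORCE]. ROWS is JSON, a list of rows, each an object with "dp": the shift along the tool's x, y, z in mm, a list of three; "angular": the turn, a rotation vector about the tool's x, y, z in rad, a list of three; "fingers": the finger opening in mm, from 0 to 85.4. In form: [{"dp": [dx, dy, dz], "angular": [wx, wy, wz], "fingers": fingers}, ...]. A call has 1 to 5 rows; each row is the pose to reach, as a shift and turn from the pose commanded when the call began, along the tool's axes at that moment; what a row does not reach only later rows make up. A row lasts 1/12 s, in which the tool goes at most 41.7 mm and 7.16 degrees, less where a joint would pass 70% of its speed; a pose out of reach is approached as far as the arm can. A call with a gripper value outside its range is refused whole. The fingers move at their own pace and stop on an object; FORCE is the grip in N (left out, the last holds). Time passes only in rows, so rows that repeat a pose let the fingers close. It gives the time, the measured TCP pose, the force and the opening at its end, in the units of the state.
- r.sense(): the state, without advancing time (a new reading comes with each control period).
- optics.grab_frame(name): name is "scene" or "top" or "wrist"; returns the picture (384x512x3 uint8, blue, green, red); there is no depth.
- optics.camera_params(name): a dict with "fx", "fy", "cx", "cy" (pixels), "distortion" ([k1, k2, p1, p2, k3] as OpenCV has them; the pictures are not rectified), "eye" and "rotation" of the camera in the world; the wrist camera has in their place "T_tool_cam" (4x4, takes a point from camera to tool coordinates, whose origin is the TCP and whose axes are the flange's). Camera axes: x right, y up, looking along -z (the intrinsics and any distortion apply to the point x, -y, -z); pixel columns grow to the right and rows downward; lengths in mm; the calibration is good to about 2 mm. A picture is of the moment at which its call begins: read the wrist's pose just before it. camera_params takes no time and is no camera call.
- r.sign_off(): hands the job in, once; it reports no verdict.
The state is a dict: "clock": time; "qpos": joint angles; "qvel": joint speeds; "joint_efforts": joint torques, N m; "eef_pos": TCP position; "tcp_rot": TCP orientation; "contact_force": force on the tool from outside, world axes, zero at the start; "wrist_torque": the same for the moment, N m; "opening": opening from 0.0 (shut) to 1.0 (fully open).
Only numpy, scipy, OpenCV 4.12 (cv2) and the standard library are available. Lean on these libraries where they do the work, as an engineer would, in place of code of your own. Each camera call takes 0.05 s, during which the arm holds its last target.

TASK

The stapler has been left on top of the desk box, in the way of its sliding cover. Slide the cover all the way open, stand the stapler upright inside the blue-lined compartment and slide the cover fully shut over it again. Keep the stapler upright and set it down rather than dropping it, and leave the bottle, mug, pen pot and mouse where they stand.

Things in the scene. Friction and masses are not known exactly. Their poses are not given: they have to be found in the camera images.
- box: Wooden desk box fixed to the desk, 390 long (its x), 142 wide (y), 70 mm high. Origin: centre of its underside; z up. Its -x half (x -190 to +8 mm) is a solid flat deck, top at z = 58 mm; its +x half is the compartment (see bay). A thin rail runs along both long sides, 65 to 71 mm from the centre line, top at z = 70 mm. No lip at the ends.
- cover (a joint): Slide of the flat pale-wood cover (186 x 126 x 8 mm, underside 60 mm above the desk). In m: 0 = fully shut (starts 0 to 0.03); grows as the cover slides to the box's -x end, 2 mm above the deck, pushing what lies there; stop at 0.18 = fully open. Stays where left; about 2 N to slide it.
- bay (a point): Centre of the floor of the open-topped, blue-lined compartment, 6 mm above the desk; axes as the box's. Inside it is 174 mm along x, 130 mm along y, 54 mm high under the cover. Fully open, the cover still hides 2 mm at the -x side.
- cover_handle (a point): Centre of the black bar handle in the middle of the cover, moving with it: 16 mm thick along the box's x (the slide direction), 80 mm long along the box's y, 24 mm high, its top 92 mm above the desk; this point is 80 mm above the desk. Axes as the box's.
- stapler_mid (a point): Centre, half-way up, of the red and black desk stapler: 130 long (its x) x 36 wide (its y) x 48 mm high, loose, 0.17 to 0.34 kg; z up. Its red top arm, z = 25 to 48 mm above its underside, is 34 mm wide with rounded edges and is the part to grip across. It starts standing on the box's deck, turned up to 0.45 rad either way from the box's x.
- bottle_mid (a point): Centre of the green water bottle: round, 68 mm diameter, 200 mm high, loose, standing on the desk close to the box. Not to be disturbed.
- mug_mid (a point): Centre, half-way up, of the white mug: 80 mm diameter, 95 mm high, its handle reaching about 35 mm farther on its +y side; loose, standing on the desk close to the box. Not to be disturbed.
- pens_mid (a point): Centre, half-way up, of the dark pen pot (without the pens): 76 mm diameter, 105 mm high, with pens up to 170 mm high; loose, standing on the desk close to the box. Not to be disturbed.
- mouse_mid (a point): Centre, half-way up, of the grey computer mouse: 108 (its x) x 60 (its y) x 33 mm high, loose, on the desk beside the box on the robot's side. Not to be disturbed.
Not all that is in view belongs to the job. Leave any purple look-alike of the part that bears stapler_mid alone.

How it is judged:
By the outcome, as a careful person would: the job done as asked, in the order asked, and still so for the second after the job is handed in, with the robot touching nothing.
It also fails if it takes over 72 s, if anything falls off the work surface, if the arm or the gripper's body presses on something with over 40 N, if the wrist force passes 120 N, or if a joint passes its speed limit or range.

## Working session

There is one attempt and no reset: what is moved stays moved. The work goes in short steps, Python scripts to look and compute and a shell command to move; the robot and the scene stay as the last step left them, time stands still between calls to the robot, and variables do not carry over. Pictures are saved under pics/ and viewed, and the job is handed in when it is done.

```bash
ls; mkdir -p pics; python3 - <<'E'
from rig import r, optics
import cv2,json
print(r.sense())
for n in("scene","top","wrist"):
    p=optics.camera_params(n);print(n,p)
    cv2.imwrite(f"pics/{n}0.png",optics.grab_frame(n))
E
```

```text
pics
{'clock': 0.0, 'qpos': array([-1.32740369e+00,  3.53649139e-01,  1.63411715e+00, -3.52984796e-06,
        1.15520031e+00, -2.35949030e-03]), 'qvel': array([-0.00051287,  0.00011759, -0.0008522 ,  0.00077632,  0.0021881 ,
       -0.00031259]), 'joint_efforts': array([-1.45315375e-03, -6.05251694e+01, -3.42064404e+01, -1.38254691e-04,
        9.36479919e-03, -4.78537061e-06]), 'eef_pos': array([ 151.96482769, -605.76325447,  230.56832852]), 'tcp_rot': array([-3.14021871e+00, -1.43961849e-08,  2.45753555e-01]), 'contact_force': array([-0.03779713,  0.00389452, -0.46439985]), 'wrist_torque': array([-0.02881951,  0.03372218,  0.01026529]), 'opening': 0.9975479538285161}
scene {'fx': 373.9693880341415, 'fy': 373.9693880341415, 'cx': 255.38369812319897, 'cy': 189.52898975696826, 'distortion': array([0.03213493, 0.        , 0.        , 0.        , 0.        ]), 'eye': array([ 927.6098268 , -474.27126315,  798.84650323]), 'rotation': array([0.67899018, 0.00397561, 0.63031727])}
top {'fx': 381.30676276786573, 'fy': 381.30676276786573, 'cx': 253.02867618922608, 'cy': 189.3783369308091, 'distortion': array([-0.0619915,  0.       ,  0.       ,  0.       ,  0.       ]), 'eye': array([ 342.51604025,  -16.36010834, 1137.01900222]), 'rotation': array([ 0.19778294, -0.01481692, -1.58713685])}
wrist {'fx': 276.3805339654858, 'fy': 276.3805339654858, 'cx': 255.2801908220357, 'cy': 195.23188705266534, 'distortion': array([-0.01879933,  0.        ,  0.        ,  0.        ,  0.        ]), 'T_tool_cam': array([[ 1.49932758e-04,  9.59210103e-01,  2.82694103e-01,
         7.30630408e+01],
       [ 9.99999633e-01, -3.82434628e-04,  7.67269120e-04,
         9.00376510e-01],
       [ 8.44084305e-04,  2.82693884e-01, -9.59209808e-01,
        -1.42790977e+02],
       [ 0.00000000e+00,  0.00000000e+00,  0.00000000e+00,
         1.00000000e+00]])}
```

View pics/scene0.png

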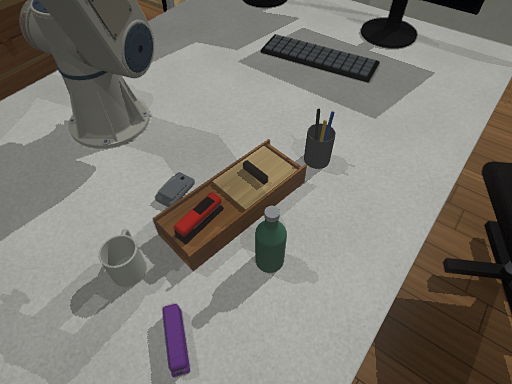

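View pics/top0.png

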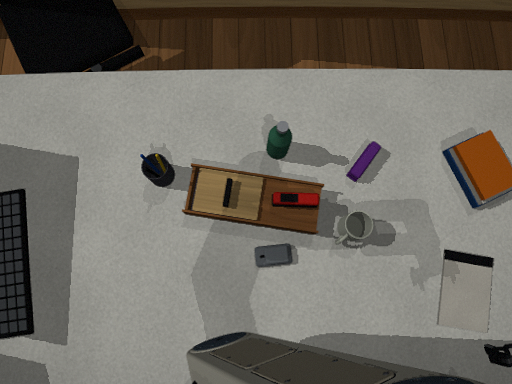

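The scene picture has the red stapler at (199,215) on the deck and the purple look-alike at (175,340) on the desk. In the top view they are at (296,199) and (364,161), the handle is at (230,193) and the orange/blue books are at (480,165). The target is the red one on the deck.

```bash
cat > h.py <<'E'
import numpy as np, cv2
from scipy.spatial.transform import Rotation as R
from rig import r, optics
def cam(n, s=None):
    p=optics.camera_params(n)
    K=np.array([[p['fx'],0,p['cx']],[0,p['fy'],p['cy']],[0,0,1.]]);d=np.array(p['distortion'])
    if n=='wrist':
        T=np.eye(4);T[:3,:3]=R.from_euler('xyz',s['tcp_rot']).as_matrix();T[:3,3]=s['eef_pos']
        T=T@p['T_tool_cam'];return K,d,T[:3,:3],T[:3,3]
    return K,d,R.from_euler('xyz',p['rotation']).as_matrix(),np.array(p['eye'])
def rays(c,px):
    K,d,M,e=c
    u=cv2.undistortPoints(np.array(px,float).reshape(-1,1,2),K,d)[:,0]
    v=np.c_[u[:,0],-u[:,1],-np.ones(len(u))]@M.T
    return e,v
def onz(c,px,z):
    e,v=rays(c,px);return e+v*((z-e[2])/v[:,2])[:,None]
def proj(c,P):
    K,d,M,e=c
    q=(np.array(P,float).reshape(-1,3)-e)@M; q=q*[1,-1,-1]
    return cv2.projectPoints(q,np.zeros(3),np.zeros(3),K,d)[0][:,0]
def grab(n):
    s=r.sense();im=optics.grab_frame(n);return im,cam(n,s)
def rect(im,m,z,c):
    cs,_=cv2.findContours(m.astype(np.uint8),cv2.RETR_EXTERNAL,cv2.CHAIN_APPROX_NONE)
    k=max(cs,key=cv2.contourArea)[:,0]
    P=onz(c,k,z)[:,:2].astype(np.float32)
    return cv2.minAreaRect(P),k.mean(0)
E
python3 - <<'E'
from h import *
im=cv2.imread('pics/top0.png');c=cam('top')
crop=cv2.resize(im[140:280,130:400],None,fx=2.9,fy=2.9,interpolation=cv2.INTER_CUBIC);cv2.imwrite('pics/crop0.png',crop)
hsv=cv2.cvtColor(im,cv2.COLOR_BGR2HSV);H,S,V=[hsv[...,i].astype(int) for i in range(3)]
red=((H<6)|(H>174))&(S>170)&(V>110)
print('red',rect(im,red,100,c))
g=(H>60)&(H<95)&(S>90); print('bottle',rect(im,g,150,c))
roi=np.zeros(im.shape[:2],bool);roi[165:225,190:270]=1
print('handle',rect(im,(V<60)&roi,92,c))
pale=(H>10)&(H<25)&(S>60)&(V>140)&roi
print('cover',rect(im,pale,68,c))
print(im[193,210],hsv[193,210],hsv[215,280],hsv[190,160])
E
```

```text
red (((523.8316650390625, -179.10562133789062), (66.87004852294922, 28.139728546142578), 89.16641235351562), array([305.21126761, 197.76056338]))
bottle (((668.6935424804688, -104.03347778320312), (61.73565673828125, 86.81657409667969), 72.58390808105469), array([278.22988506, 141.68965517]))
handle (((544.24462890625, 35.724815368652344), (18.224477767944336, 81.99304962158203), 79.57281494140625), array([227.47619048, 192.6984127 ]))
cover (((595.6106567382812, 73.60462951660156), (61.135257720947266, 14.161787986755371), 80.9037094116211), array([215.4, 176.8]))
[ 69 107 130] [ 19 120 130] [ 14 169  77] [ 30  11 136]
```

View pics/crop0.png

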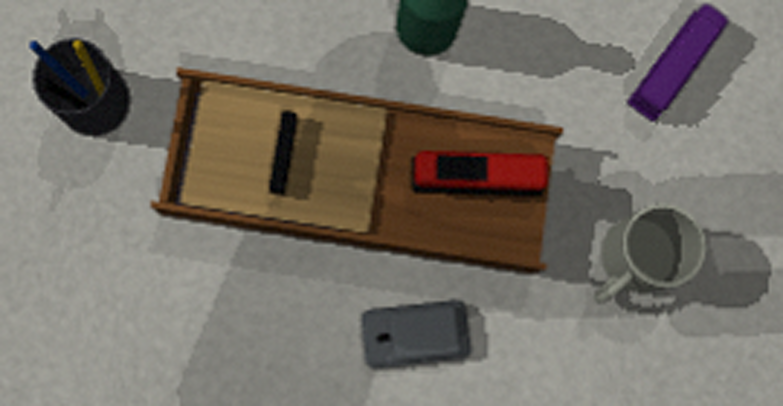

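The close crop shows the red stapler, with its black label, at crop (480,172) on the deck. The cover is nearly shut, with its handle at crop (283,152). The rail corners are at about (180,72), (562,130), (541,270) and (154,206). Next I'll measure everything.

```bash
python3 - <<'E'
from h import *
im=cv2.imread('pics/top0.png');c=cam('top')
f=lambda L:[(u/2.9+130-.3,v/2.9+140-.3) for u,v in L]
P=onz(c,f([(180,72),(562,130),(541,270),(154,206)]),70)
print('box corners\n',P.round(1)); ctr=P.mean(0)
ax=(P[0]+P[3]-P[1]-P[2])/2; print('L',np.linalg.norm(ax),'W',np.linalg.norm((P[0]+P[1]-P[2]-P[3])/2),'yaw',np.arctan2(ax[1],ax[0]),ctr)
hsv=cv2.cvtColor(im,cv2.COLOR_BGR2HSV);H,S,V=[hsv[...,i].astype(int) for i in range(3)]
roi=np.zeros(im.shape[:2],bool);roi[185:212,265:325]=1
red=roi&((H<6)|(H>174))&(S>185)&(V>70)
red=cv2.morphologyEx(red.astype(np.uint8),cv2.MORPH_CLOSE,np.ones((13,13)))
print('red top',rect(im,red,106,c)); print(red.sum())
# scene
s=cv2.imread('pics/scene0.png');cs=cam('scene')
cv2.imwrite('pics/crops.png',cv2.resize(s[130:290,90:350],None,fx=3,fy=3,interpolation=cv2.INTER_CUBIC))
# others: base discs / positions
print('mug top ',onz(c,f([(663,245)]),95)); print('pens top',onz(c,f([(78,77)]),105)); print('mouse',onz(c,f([(416,333)]),30))
print('bottle cap',onz(c,[(283,126)],200), 'bottle body low',onz(c,f([(430,50)]),10))
th=np.arctan2(ax[1],ax[0]);print(onz(c,f([(283,152)]),92))
for q in [[*onz(c,f([(283,152)]),92)[0]]]:
    d=np.array(q)-ctr; print('handle in box',d[0]*np.cos(th)+d[1]*np.sin(th),-d[0]*np.sin(th)+d[1]*np.cos(th))
E
```

```text
box corners
 [[ 631.7  140.2   70. ]
 [ 567.6 -238.5   70. ]
 [ 429.5 -210.9   70. ]
 [ 497.3  163.5   70. ]]
L 382.3079350610732 W 138.59215465725842 yaw 1.3974724001264538 [531.53209683 -36.45021509  70.        ]
red top (((522.8575439453125, -151.50852966308594), (124.51203918457031, 32.81477355957031), 87.06596374511719), array([295.5       , 198.16037736]))
538
mug top  [[ 449.12741752 -324.54085173   95.        ]]
pens top [[618.61948385 233.50070193 105.        ]]
mouse [[372.58486386 -91.0343911   30.        ]]
bottle cap [[ 697.17426353 -114.03950506  200.        ]] bottle body low [[ 668.6975293  -115.05899387   10.        ]]
[[544.86224088  36.66862     92.        ]]
handle in box 74.32217589995349 -0.5205325077812812
```

View pics/crops.png

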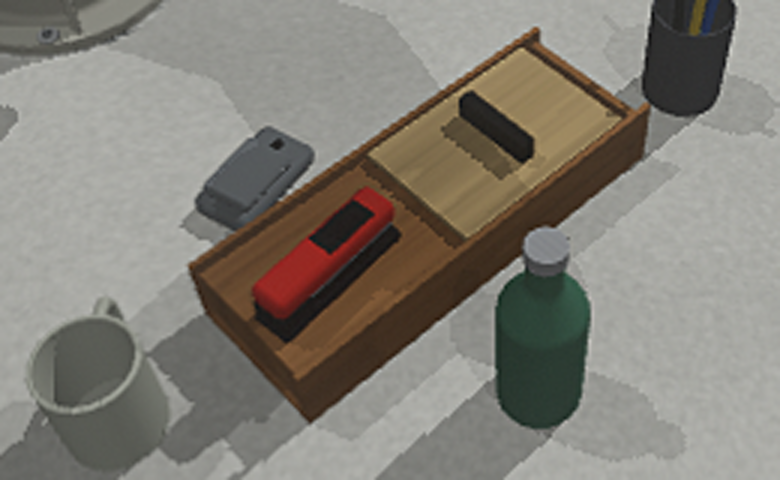

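Scene crop: the stapler is upright on the deck and the mouse, mug, bottle and pens are all clear of the box. In top-view box coordinates the stapler is at about (-115,-11) with yaw about 1.52 against a box yaw of about 1.40, and the cover is open by about 20 mm. I'll go above the stapler for a wrist look.

```bash
cat > go.py <<'E'
import sys
from h import *
# usage: go.py x y z yaw -> dp, angular from present pose
def go(x,y,z,yaw,s=None):
    s=s or r.sense();M=R.from_euler('xyz',s['tcp_rot'])
    d=M.inv().apply(np.array([x,y,z])-s['eef_pos'])
    w=(M.inv()*R.from_euler('xyz',[np.pi,0,yaw])).as_rotvec()
    print('dp',d.round(1),'ang',w.round(4))
if __name__=='__main__':
    s=r.sense();print(round(s['clock'],2),s['eef_pos'].round(1),s['tcp_rot'].round(4),s['contact_force'].round(1),round(s['opening']*85.4,1));go(*map(float,sys.argv[1:5]))
E
python3 go.py 520 -150 250 1.5
```

```text
0.15 [ 152.  -605.9  230.7] [-3.1405  0.      0.2458] [-0.9  0.2 -0.4] 85.4
dp [ 467.9 -352.6  -18.9] ang [-1.0000e-03 -7.0000e-04 -1.2542e+00]
```

```bash
python3 -m creep '[{"dp":[468,-353,-19],"angular":[-0.001,-0.001,-1.254],"fingers":70},{"dp":[468,-353,-19],"angular":[-0.001,-0.001,-1.254],"fingers":70},{"dp":[468,-353,-19],"angular":[-0.001,-0.001,-1.254],"fingers":70},{"dp":[468,-353,-19],"angular":[-0.001,-0.001,-1.254],"fingers":70},{"dp":[468,-353,-19],"angular":[-0.001,-0.001,-1.254],"fingers":70}]' 40; python3 go.py 520 -150 250 1.5
```

```text
clock: 0.57
eef_pos: [283.4, -442.5, 237.9]
tcp_rot: [3.142, 0.0, 0.876]
contact_force: [0.2, -1.1, 0.4]
opening: 0.82
0.57 [ 283.4 -442.5  237.9] [3.1415e+00 5.0000e-04 8.7630e-01] [ 0.2 -1.1  0.4] 70.1
dp [376.1  -5.4 -12.3] ang [-1.000e-04  5.000e-04 -6.237e-01]
```

```bash
python3 -m creep '[{"dp":[376,-5,-12],"angular":[0,0,-0.62],"fingers":70},{"dp":[376,-5,-12],"angular":[0,0,-0.62],"fingers":70},{"dp":[376,-5,-12],"angular":[0,0,-0.62],"fingers":70},{"dp":[376,-5,-12],"angular":[0,0,-0.62],"fingers":70},{"dp":[376,-5,-12],"angular":[0,0,-0.62],"fingers":70}]'; python3 go.py 520 -150 250 1.5
```

```text
clock: 0.98
eef_pos: [415.6, -281.3, 244.6]
tcp_rot: [-3.142, 0.001, 1.497]
contact_force: [0.9, -0.5, 0.8]
opening: 0.815
0.98 [ 415.6 -281.3  244.6] [-3.1415e+00  8.0000e-04  1.4969e+00] [ 0.9 -0.5  0.8] 69.6
dp [138.6  94.4  -5.5] ang [-0.      0.0008 -0.0031]
```

```bash
python3 -m creep '[{"dp":[138,94,-5],"angular":[0,0,0],"fingers":70},{"dp":[138,94,-5],"angular":[0,0,0],"fingers":70},{"dp":[138,94,-5],"angular":[0,0,0],"fingers":70},{"dp":[138,94,-5],"angular":[0,0,0],"fingers":70},{"dp":[138,94,-5],"angular":[0,0,0],"fingers":70}]'; python3 - <<'E'
from h import *
im,c=grab('wrist');np.savez('c1',*c);cv2.imwrite('pics/w1.png',im)
E
```

```text
clock: 1.4
eef_pos: [523.4, -148.0, 249.7]
tcp_rot: [3.139, -0.001, 1.495]
contact_force: [-1.2, -0.4, 0.8]
opening: 0.821
```

View pics/w1.png

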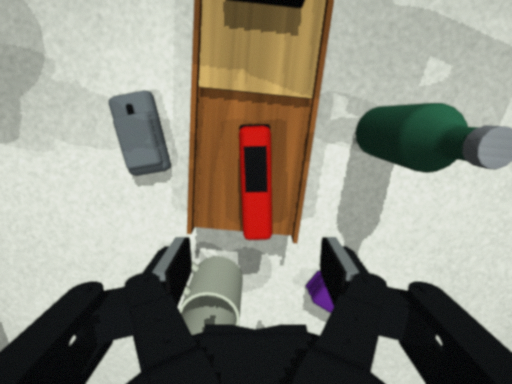

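The wrist view has the stapler from (257,125) to (257,240) and the box's -x end at row ~235. The cover edge is at row ~92. The bottle is at right and the mouse at left.

```bash
python3 - <<'E'
from h import *
im=cv2.imread('pics/w1.png');f=np.load('c1.npz');c=[f[k] for k in f.files]
print(c[3])
hsv=cv2.cvtColor(im,cv2.COLOR_BGR2HSV);H,S,V=[hsv[...,i].astype(int) for i in range(3)]
red=(((H<6)|(H>174))&(S>200)&(V>90)).astype(np.uint8)
red[250:]=0
red=cv2.morphologyEx(red,cv2.MORPH_OPEN,np.ones((3,3)));red=cv2.morphologyEx(red,cv2.MORPH_CLOSE,np.ones((21,21)))
(ctr,sz,a),k=rect(im,red,106,c);print('red top',ctr,sz,a,np.radians(a),cv2.boundingRect(red))
(ctr,sz,a),k=rect(im,red,100,c);print('red z100',ctr,sz,a)
# rails inner-top/outer edges
for nm,L in dict(railL=[(198,20),(190,225)],railR=[(331,20),(296,240)],end=[(190,234),(296,242)],coverend=[(200,92),(308,99)]).items():
    z=68 if nm=='coverend' else 70
    P=onz(c,L,z);d=P[1]-P[0];print(nm,P[:,:2].round(1),np.arctan2(-d[1],-d[0]))
cv2.imwrite('pics/w1c.png',cv2.resize(im[60:260,170:350],None,fx=3,fy=3,interpolation=cv2.INTER_CUBIC))
E
```

```text
[530.13722784 -77.24348878 392.57803766]
red top (525.4586791992188, -149.2380828857422) (124.0204849243164, 32.61594009399414) 87.20597076416016 1.5220313172325102 (239, 125, 33, 114)
red z100 (525.3607177734375, -150.74542236328125) (126.61707305908203, 33.29883575439453) 87.20597839355469
railL [[ 478.7   21.4]
 [ 438.6 -203.8]] 1.3947657708236918
railR [[ 615.8   11.1]
 [ 570.7 -234.5]] 1.3893898608480497
end [[ 436.9 -216. ]
 [ 570.6 -237.3]] 2.9830304385987176
coverend [[471.4 -48.5]
 [590.4 -64.9]] 3.0043551681651626
```

View pics/w1c.png

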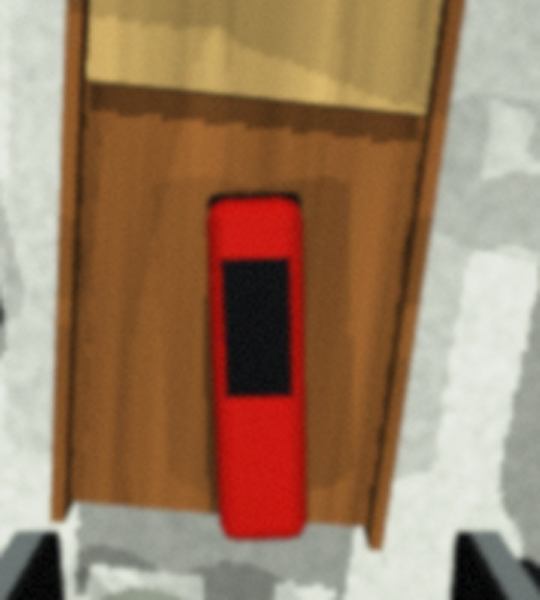

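```bash
python3 - <<'E'
from h import *
f=np.load('c1.npz');c=[f[k] for k in f.files]
g=lambda u,v:(u/3+170-.3,v/3+60-.3)
P=onz(c,[g(66,0),g(52,520),g(463,0),g(383,548)],70);print(P[:,:2].round(1))
E
python3 go.py 525 -150 75 1.522
```

```text
[[ 467.1  -15.5]
 [ 433.3 -214.3]
 [ 608.1  -26.2]
 [ 572.4 -238. ]]
1.45 [ 521.5 -150.1  249.3] [3.1412e+00 1.0000e-04 1.4954e+00] [-0.6 -0.7  0.3] 69.9
dp [  0.4   3.4 174.3] ang [ 0.0004  0.0001 -0.0266]
```

```bash
python3 -m creep '[{"dp":[0,2.5,120],"angular":[0,0,-0.027],"fingers":70},{"dp":[0,2.5,120],"angular":[0,0,-0.027],"fingers":70},{"dp":[0,2.5,120],"angular":[0,0,-0.027],"fingers":70},{"dp":[0,2.5,120],"angular":[0,0,-0.027],"fingers":70},{"dp":[0,2.5,120],"angular":[0,0,-0.027],"fingers":70}]'; python3 go.py 524 -150 75 1.522;  python3 - <<'E'
from h import *
im,c=grab('wrist');np.savez('c2',*c);cv2.imwrite('pics/w2.png',im)
E
```

```text
clock: 1.87
eef_pos: [520.2, -153.6, 128.3]
tcp_rot: [-3.137, -0.0, 1.517]
contact_force: [0.2, -0.3, 0.2]
opening: 0.819
1.87 [ 520.2 -153.6  128.3] [-3.1369e+00 -2.0000e-04  1.5171e+00] [ 0.2 -0.3  0.2] 69.9
dp [ 3.7  3.8 53.3] ang [-0.0047 -0.0003 -0.0049]
```

View pics/w2.png

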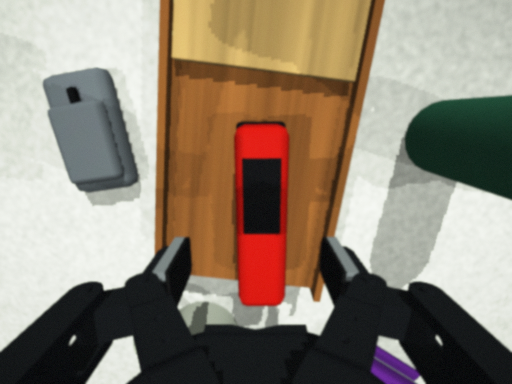

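The stapler, at column ~262, lies centred between the fingertips at columns 188 and 330. I'll go down and close.

```bash
python3 -m creep '[{"dp":[2,2.5,30],"angular":[0,0,-0.005],"fingers":70},{"dp":[2,2.5,54],"angular":[0,0,-0.005],"fingers":70},{"dp":[2,2.5,54],"angular":[0,0,-0.005],"fingers":70},{"dp":[2,2.5,54],"angular":[0,0,-0.005],"fingers":60},{"dp":[2,2.5,54],"angular":[0,0,-0.005],"fingers":50}]'; python3 go.py 524 -150 75 1.522
```

```text
clock: 2.33
eef_pos: [526.1, -152.2, 78.0]
tcp_rot: [3.139, 0.001, 1.523]
contact_force: [-0.5, -0.1, -0.2]
opening: 0.592
2.33 [ 526.1 -152.2   78. ] [3.1386e+00 1.5000e-03 1.5225e+00] [-0.5 -0.1 -0.2] 50.6
dp [ 2.1 -2.3  3. ] ang [0.003  0.0015 0.0005]
```

```bash
python3 -m creep '[{"dp":[0,0,0],"angular":[0,0,0],"fingers":42},{"dp":[0,0,0],"angular":[0,0,0],"fingers":36},{"dp":[0,0,0],"angular":[0,0,0],"fingers":30},{"dp":[0,0,0],"angular":[0,0,0],"fingers":26},{"dp":[0,0,0],"angular":[0,0,0],"fingers":26}]' 40; python3 go.py 524 -150 75 1.522
```

```text
clock: 2.75
eef_pos: [525.5, -151.8, 77.2]
tcp_rot: [3.14, 0.001, 1.523]
contact_force: [-2.6, 0.5, 10.7]
opening: 0.393
2.75 [ 525.5 -151.8   77.2] [3.1397e+00 1.3000e-03 1.5228e+00] [-2.6  0.5 10.7] 33.6
dp [ 1.8 -1.6  2.2] ang [0.0019 0.0013 0.0008]
```

```bash
python3 -m creep '[{"dp":[0,0,-5],"angular":[0,0,0],"fingers":26},{"dp":[0,0,-20],"angular":[0,0,0],"fingers":26},{"dp":[0,0,-45],"angular":[0,0,0],"fingers":26},{"dp":[0,0,-60],"angular":[0,0,0],"fingers":26},{"dp":[0,0,-60],"angular":[0,0,0],"fingers":26}]' 40; python3 go.py 385 75 150 1.403;  python3 - <<'E'
from h import *
im,c=grab('wrist');cv2.imwrite('pics/w3.png',im)
im,c=grab('scene');cv2.imwrite('pics/s3.png',cv2.resize(im[80:300,60:360],None,fx=2.5,fy=2.5))
E
```

```text
clock: 3.17
eef_pos: [526.7, -152.1, 139.0]
tcp_rot: [3.136, 0.002, 1.523]
contact_force: [0.8, -0.8, -2.1]
opening: 0.392
3.17 [ 526.7 -152.1  139. ] [3.1363e+00 1.9000e-03 1.5228e+00] [ 0.8 -0.8 -2.1] 33.4
dp [ 220.  -152.4  -12.3] ang [0.0054 0.0016 0.1198]
```

View pics/w3.png

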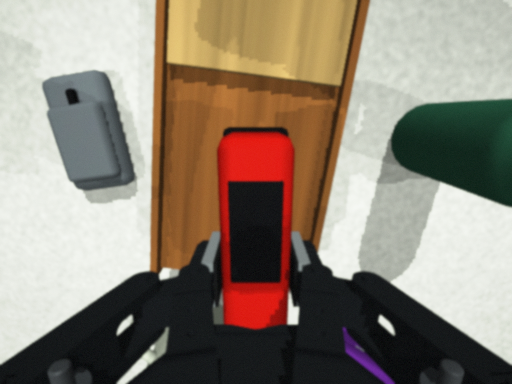

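View pics/s3.png

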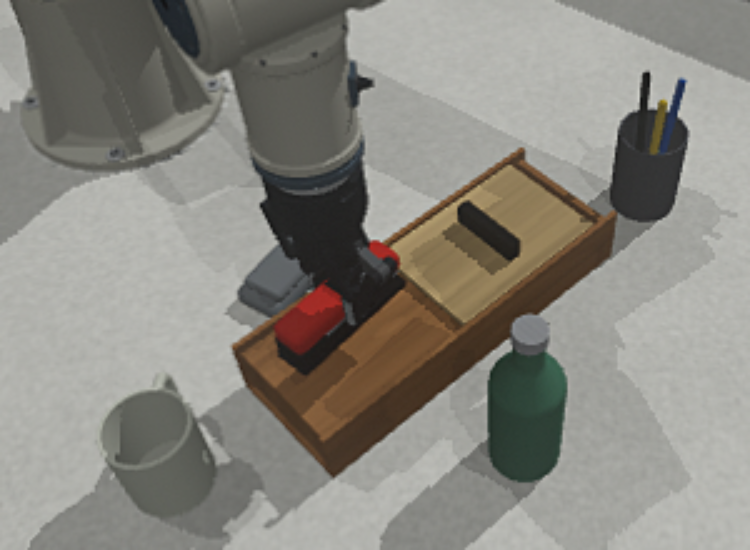

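The stapler is held level and clear of the deck. I'll park it upright on the free desk area on the robot side near (385,75), away from the mouse.

```bash
python3 -m creep '[{"dp":[220,-152,-5],"angular":[0.005,0.002,0.12],"fingers":26},{"dp":[220,-152,-5],"angular":[0.005,0.002,0.12],"fingers":26},{"dp":[220,-152,-5],"angular":[0.005,0.002,0.12],"fingers":26},{"dp":[220,-152,-5],"angular":[0.005,0.002,0.12],"fingers":26},{"dp":[220,-152,-5],"angular":[0.005,0.002,0.12],"fingers":26}]' 40; python3 go.py 385 75 80 1.403
```

```text
clock: 3.68
eef_pos: [412.2, 26.4, 138.0]
tcp_rot: [-3.134, -0.001, 1.402]
contact_force: [0.7, 0.8, -1.8]
opening: 0.39
3.68 [412.2  26.4 138. ] [-3.1343e+00 -6.0000e-04  1.4019e+00] [ 0.7  0.8 -1.8] 33.3
dp [ 43.3 -34.6  58.3] ang [-0.0073 -0.0006 -0.0011]
```

```bash
python3 -m creep '[{"dp":[43,-35,10],"angular":[0,0,0],"fingers":26},{"dp":[43,-35,40],"angular":[0,0,0],"fingers":26},{"dp":[43,-35,75],"angular":[0,0,0],"fingers":26},{"dp":[43,-35,85],"angular":[0,0,0],"fingers":26},{"dp":[43,-35,85],"angular":[0,0,0],"fingers":26}]' 40; python3 go.py 385 75 20 1.403
```

```text
clock: 4.1
eef_pos: [383.5, 73.7, 51.5]
tcp_rot: [-3.13, 0.001, 1.404]
contact_force: [-0.2, 0.0, -1.7]
opening: 0.395
4.1 [383.5  73.7  51.5] [-3.1299e+00  1.4000e-03  1.4040e+00] [-0.2  0.  -1.7] 33.7
dp [ 1.6  1.6 31.4] ang [-0.0116  0.0014  0.001 ]
```

```bash
python3 -m creep '[{"dp":[0,0,12],"angular":[-0.006,0,0],"fingers":26},{"dp":[0,0,22],"angular":[-0.006,0,0],"fingers":26},{"dp":[0,0,27],"angular":[-0.006,0,0],"fingers":26},{"dp":[0,0,28],"angular":[-0.006,0,0],"fingers":26},{"dp":[0,0,28],"angular":[-0.006,0,0],"fingers":26}]' 40; python3 go.py 385 75 20 1.403
```

```text
clock: 4.52
eef_pos: [386.7, 73.7, 26.6]
tcp_rot: [3.141, -0.001, 1.402]
contact_force: [-0.1, 0.2, -1.7]
opening: 0.388
4.52 [386.7  73.7  26.6] [ 3.1412e+00 -9.0000e-04  1.4024e+00] [-0.1  0.2 -1.7] 33.1
dp [ 1.  -1.9  6.6] ang [ 0.0004 -0.0009 -0.0006]
```

```bash
python3 -m creep '[{"dp":[0,0,3],"angular":[0,0,0],"fingers":26},{"dp":[0,0,5],"angular":[0,0,0],"fingers":26},{"dp":[0,0,6],"angular":[0,0,0],"fingers":26},{"dp":[0,0,6],"angular":[0,0,0],"fingers":26}]' 40; python3 go.py 385 75 20 1.403
```

```text
clock: 4.85
eef_pos: [386.8, 73.8, 20.5]
tcp_rot: [3.141, -0.001, 1.403]
contact_force: [-0.3, -0.8, -1.4]
opening: 0.386
4.85 [386.8  73.8  20.5] [ 3.1406e+00 -1.1000e-03  1.4027e+00] [-0.3 -0.8 -1.4] 33.0
dp [ 0.9 -1.9  0.5] ang [ 0.001  -0.0011 -0.0003]
```

```bash
python3 -m creep '[{"dp":[0,0,1],"angular":[0,0,0],"fingers":26},{"dp":[0,0,2],"angular":[0,0,0],"fingers":26},{"dp":[0,0,2],"angular":[0,0,0],"fingers":26}]' 40; python3 go.py 385 75 20 1.403
```

```text
clock: 5.1
eef_pos: [386.9, 73.9, 19.2]
tcp_rot: [3.14, -0.001, 1.403]
contact_force: [-3.3, -0.1, 18.0]
opening: 0.389
5.1 [386.9  73.9  19.2] [ 3.1404e+00 -1.1000e-03  1.4028e+00] [-3.3 -0.1 18. ] 33.3
dp [ 0.8 -2.1 -0.8] ang [ 0.0012 -0.0011 -0.0002]
```

Contact is at TCP z≈19.2, so the underside is where I expected. I'll release and rise.

```bash
python3 -m creep '[{"dp":[0,0,-0.7],"angular":[0,0,0],"fingers":34},{"dp":[0,0,-0.7],"angular":[0,0,0],"fingers":45},{"dp":[0,0,-0.7],"angular":[0,0,0],"fingers":60},{"dp":[0,0,-5],"angular":[0,0,0],"fingers":65},{"dp":[0,0,-30],"angular":[0,0,0],"fingers":65}]' 40; python3 -m creep '[{"dp":[0,0,-40],"angular":[0,0,0],"fingers":65},{"dp":[0,0,-80],"angular":[0,0,0],"fingers":40},{"dp":[0,0,-115],"angular":[0,0,0],"fingers":20},{"dp":[0,0,-115],"angular":[0,0,0],"fingers":0},{"dp":[0,0,-115],"angular":[0,0,0],"fingers":0}]' 40;python3 - <<'E'
from h import *
im,c=grab('wrist');np.savez('c4',*c);cv2.imwrite('pics/w4.png',im)
E
python3 go.py 385 75 20 1.403
```

```text
clock: 5.52
eef_pos: [384.6, 73.4, 46.7]
tcp_rot: [-3.137, 0.001, 1.403]
contact_force: [0.5, -0.4, 0.4]
opening: 0.763
clock: 5.93
eef_pos: [388.0, 74.0, 165.6]
tcp_rot: [3.136, -0.003, 1.403]
contact_force: [0.2, -0.2, -0.7]
opening: 0.198
5.98 [386.8  73.8 164. ] [ 3.1391e+00 -1.6000e-03  1.4028e+00] [-0.1 -0.1 -0.3] 9.0
dp [  0.7  -2.3 144. ] ang [ 0.0025 -0.0016 -0.0002]
```

View pics/w4.png

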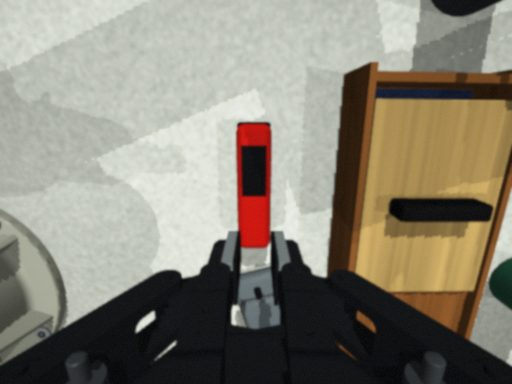

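The stapler stands parked at (254,185) in the wrist view. The handle is at (440,210) and a strip of blue lining shows at row 93. Now above the handle's +x side.

```bash
python3 go.py 549 72 170 1.403
```

```text
5.98 [386.8  73.8 164. ] [ 3.1391e+00 -1.6000e-03  1.4028e+00] [-0.1 -0.1 -0.3] 9.0
dp [ 25.4 160.3  -5.5] ang [ 0.0025 -0.0016 -0.0002]
```

```bash
python3 -m creep '[{"dp":[25,160,-6],"angular":[0.001,-0.001,0],"fingers":0},{"dp":[25,160,-6],"angular":[0.001,-0.001,0],"fingers":0},{"dp":[25,160,-6],"angular":[0.001,-0.001,0],"fingers":0},{"dp":[25,160,-6],"angular":[0.001,-0.001,0],"fingers":0},{"dp":[25,160,-6],"angular":[0.001,-0.001,0],"fingers":0}]' 40;python3 - <<'E'
from h import *
import time
for i in range(3): im,c=grab('wrist')
np.savez('c5',*c);cv2.imwrite('pics/w5.png',im)
E
python3 go.py 549 72 170 1.403
```

```text
clock: 6.4
eef_pos: [554.4, 71.5, 168.0]
tcp_rot: [3.139, -0.0, 1.402]
contact_force: [-1.2, 0.8, -0.7]
opening: 0.002
6.55 [546.8  71.4 167.2] [-3.1368e+00  1.4000e-03  1.4026e+00] [-0.4 -0.5 -0.1] 0.1
dp [ 1.   2.  -2.8] ang [-0.0048  0.0014 -0.0004]
```

View pics/w5.png

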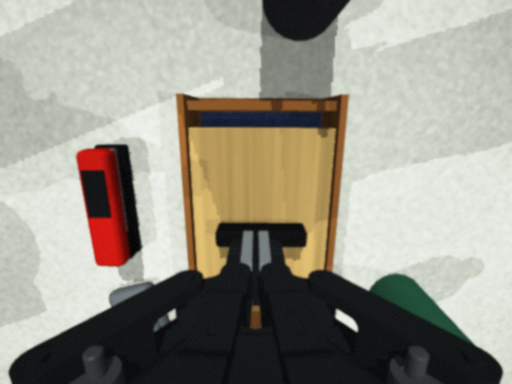

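Wrist view: the handle's +x edge is at row ~224 (cols 216–306), the cover's +x edge at row 127 and the box's +x corners at (177,95) and (348,95).

```bash
python3 - <<'E'
from h import *
f=np.load('c5.npz');c=[f[k] for k in f.files]
B=onz(c,[(177,94),(348,94)],70);print('box +x corners',B[:,:2].round(1),np.linalg.norm(B[0]-B[1]))
E=np.array([502.9,-226.2]);m=B[:,:2].mean(0);d=m-E;print('len',np.linalg.norm(d),'yaw',np.arctan2(d[1],d[0]),'ctr',(m+E)/2)
C=(m+E)/2;a=d/np.linalg.norm(d);n=np.array([-a[1],a[0]])
for nm,p,z in(('h',(216,224),92),('h',(306,224),92),('cov',(190,127),68),('cov',(335,128),68),('railL',(179,110),70),('railL',(192,250),70),('railR',(347,110),70),('railR',(329,270),70)):
    q=onz(c,[p],z)[0,:2];print(nm,q.round(1),'box',((q-C)@a).round(1),((q-C)@n).round(1))
E
```

```text
box +x corners [[500.4 168.1]
 [638.5 144.7]] 140.08854938332624
len 388.3263979549568 yaw 1.3986043740929874 ctr [536.16836833 -34.90817188]
h [513.3  58.9] box 88.5 38.6
h [588.5  46.3] box 89.0 -37.7
cov [504.4 140.6] box 167.4 61.4
cov [626.1 119.1] box 167.1 -62.2
railL [499.  155.6] box 181.3 69.3
railL [479.9  28. ] box 52.3 66.2
railR [636.7 132.2] box 181.9 -70.4
railR [607.9 -15.5] box 31.4 -67.3
```

```bash
python3 go.py 554 70 76 1.400
```

```text
6.55 [546.8  71.4 167.2] [-3.1368e+00  1.4000e-03  1.4026e+00] [-0.4 -0.5 -0.1] 0.1
dp [-0.   7.7 91.2] ang [-0.0048  0.0014  0.0026]
```

```bash
python3 -m creep '[{"dp":[1,4,30],"angular":[0,0,0.003],"fingers":0},{"dp":[1,4,60],"angular":[0,0,0.003],"fingers":0},{"dp":[1,4,80],"angular":[0,0,0.003],"fingers":0},{"dp":[1,4,88],"angular":[0,0,0.003],"fingers":0},{"dp":[1,4,88],"angular":[0,0,0.003],"fingers":0}]' 40; python3 go.py 554 70 76 1.400
```

```text
clock: 6.97
eef_pos: [549.6, 71.7, 79.3]
tcp_rot: [-3.136, 0.002, 1.4]
contact_force: [-0.2, 0.0, -0.2]
opening: -0.0
6.97 [549.6  71.7  79.3] [-3.1362e+00  1.6000e-03  1.4000e+00] [-0.2  0.  -0.2] -0.0
dp [-0.9  4.7  3.3] ang [-0.0054  0.0016 -0.    ]
```

```bash
python3 -m creep '[{"dp":[-8,2,3],"angular":[0,0,0],"fingers":0},{"dp":[-18,2,3],"angular":[0,0,0],"fingers":0},{"dp":[-38,2,3],"angular":[0,0,0],"fingers":0},{"dp":[-63,2,3],"angular":[0,0,0],"fingers":0},{"dp":[-88,2,3],"angular":[0,0,0],"fingers":0}]' 40; python3 go.py 525 -98 76 1.400
```

```text
clock: 7.38
eef_pos: [540.0, -16.1, 79.9]
tcp_rot: [3.14, -0.001, 1.4]
contact_force: [1.5, 2.5, -1.3]
opening: 0.003
7.38 [540.  -16.1  79.9] [ 3.1395e+00 -9.0000e-04  1.4003e+00] [ 1.5  2.5 -1.3] 0.3
dp [-83.2  -0.9   3.8] ang [ 0.0021 -0.0009  0.0003]
```

```bash
python3 -m creep '[{"dp":[-22,0,1],"angular":[0,0,0],"fingers":0},{"dp":[-42,0,2],"angular":[0,0,0],"fingers":0},{"dp":[-57,0,2],"angular":[0,0,0],"fingers":0},{"dp":[-66,0,2],"angular":[0,0,0],"fingers":0},{"dp":[-70,0,2],"angular":[0,0,0],"fingers":0}]' 40; python3 go.py 525 -98 76 1.400
```

```text
clock: 7.8
eef_pos: [528.0, -85.7, 77.9]
tcp_rot: [3.14, -0.0, 1.398]
contact_force: [0.3, 1.9, 1.6]
opening: -0.001
7.8 [528.  -85.7  77.9] [ 3.1397e+00 -1.0000e-04  1.3981e+00] [0.3 1.9 1.6] -0.0
dp [-12.6  -0.9   1.9] ang [ 0.0019 -0.0001 -0.0019]
```

```bash
python3 -m creep '[{"dp":[-3,0,0],"angular":[0,0,0],"fingers":0},{"dp":[-6,0,0],"angular":[0,0,0],"fingers":0},{"dp":[-9,0,0],"angular":[0,0,0],"fingers":0},{"dp":[-10,0,0],"angular":[0,0,0],"fingers":0}]' 40; python3 go.py 525 -98 76 1.400
```

```text
clock: 8.13
eef_pos: [526.2, -93.8, 76.7]
tcp_rot: [3.141, -0.0, 1.4]
contact_force: [0.4, 2.2, 1.5]
opening: 0.003
8.13 [526.2 -93.8  76.7] [ 3.1415 -0.      1.4005] [0.4 2.2 1.5] 0.3
dp [-4.3 -0.4  0.7] ang [ 0.0001 -0.      0.0005]
```

```bash
python3 -m creep '[{"dp":[-2,0,0],"angular":[0,0,0],"fingers":0},{"dp":[-4,0,0],"angular":[0,0,0],"fingers":0},{"dp":[-4,0,0],"angular":[0,0,0],"fingers":0}]' 40;python3 -m creep '[{"dp":[-2,0,0],"angular":[0,0,0],"fingers":0},{"dp":[-3,0,0],"angular":[0,0,0],"fingers":0},{"dp":[-3,0,0],"angular":[0,0,0],"fingers":0}]' 40; python3 go.py 525 -98 76 1.400
```

```text
clock: 8.38
eef_pos: [525.3, -98.0, 76.6]
tcp_rot: [-3.141, 0.0, 1.4]
contact_force: [0.5, 0.9, 0.1]
opening: -0.002
clock: 8.63
eef_pos: [525.2, -98.3, 76.6]
tcp_rot: [-3.141, -0.004, 1.398]
contact_force: [3.2, 19.5, 0.3]
opening: 0.002
8.63 [525.2 -98.3  76.6] [-3.1413 -0.004   1.398 ] [ 3.2 19.5  0.3] 0.2
dp [ 0.3 -0.3  0.6] ang [-0.0003 -0.004  -0.002 ]
```

The stop is hit with a 19.5 N rise, at tool box x ≈ -64, where I predicted it. I'll back off, rise and check.

```bash
python3 -m creep '[{"dp":[6,0,0],"angular":[0,0,0],"fingers":0},{"dp":[10,0,-30],"angular":[0,0,0],"fingers":0},{"dp":[10,0,-70],"angular":[0,0,0],"fingers":20},{"dp":[10,0,-90],"angular":[0,0,0],"fingers":60},{"dp":[10,0,-90],"angular":[0,0,0],"fingers":65}]' 40; python3 go.py 387 74 165 1.403;python3 - <<'E'
from h import *
im,c=grab('wrist');np.savez('c6',*c);cv2.imwrite('pics/w6.png',im)
im,c=grab('top');cv2.imwrite('pics/t6.png',cv2.resize(im[120:300,120:400],None,fx=2.5,fy=2.5))
E
```

```text
clock: 9.05
eef_pos: [529.0, -91.5, 171.0]
tcp_rot: [3.135, 0.001, 1.4]
contact_force: [0.7, 0.4, -1.0]
opening: 0.419
9.05 [529.  -91.5 171. ] [3.1350e+00 6.0000e-04 1.4003e+00] [ 0.7  0.4 -1. ] 35.8
dp [ 139.  -168.1    4.8] ang [ 0.0066  0.0006 -0.0027]
```

View pics/w6.png

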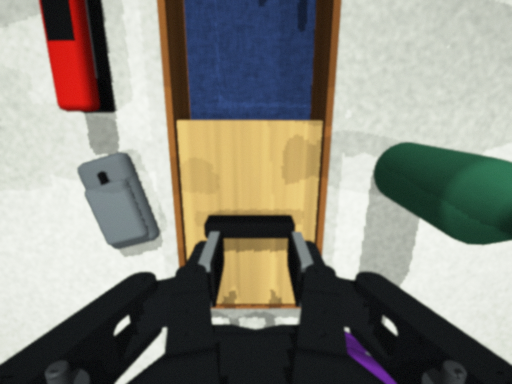

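View pics/t6.png

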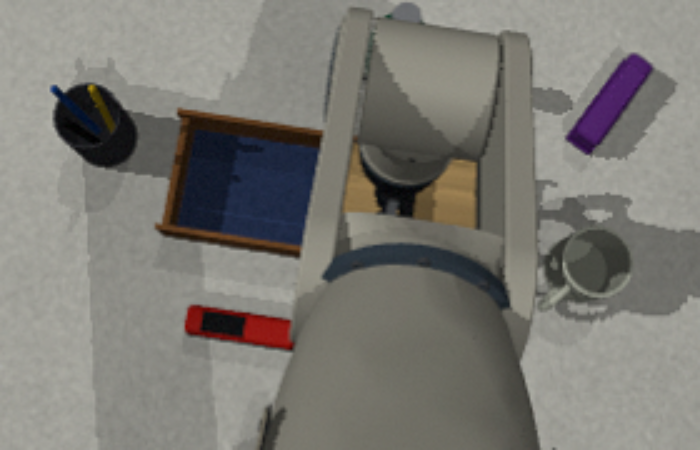

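The cover is fully open, with the blue bay exposed at (250,60) in the wrist view, and the parked stapler, mouse and bottle are undisturbed. Back to the stapler.

```bash
python3 -m creep '[{"dp":[139,-168,5],"angular":[0,0,-0.003],"fingers":70},{"dp":[139,-168,5],"angular":[0,0,-0.003],"fingers":70},{"dp":[139,-168,5],"angular":[0,0,-0.003],"fingers":70},{"dp":[139,-168,5],"angular":[0,0,-0.003],"fingers":70},{"dp":[139,-168,5],"angular":[0,0,-0.003],"fingers":70}]' 40; python3 go.py 387 74 70 1.403
```

```text
clock: 9.57
eef_pos: [388.2, 67.7, 160.2]
tcp_rot: [-3.139, 0.001, 1.402]
contact_force: [0.8, 1.2, -0.3]
opening: 0.824
9.57 [388.2  67.7 160.2] [-3.1385e+00  1.2000e-03  1.4019e+00] [ 0.8  1.2 -0.3] 70.4
dp [ 6.2 -1.9 90.2] ang [-0.003   0.0012 -0.0011]
```

```bash
python3 -m creep '[{"dp":[4,-1,30],"angular":[0,0,0],"fingers":70},{"dp":[4,-1,60],"angular":[0,0,0],"fingers":70},{"dp":[4,-1,80],"angular":[0,0,0],"fingers":70},{"dp":[4,-1,85],"angular":[0,0,0],"fingers":70},{"dp":[4,-1,85],"angular":[0,0,0],"fingers":70}]' 40; python3 go.py 387 74 19.5 1.403;python3 - <<'E'
from h import *
im,c=grab('wrist');cv2.imwrite('pics/w7.png',im)
E
```

```text
clock: 9.98
eef_pos: [388.4, 70.8, 74.9]
tcp_rot: [-3.136, 0.002, 1.403]
contact_force: [0.2, 0.4, -0.1]
opening: 0.817
9.98 [388.4  70.8  74.9] [-3.1362e+00  2.0000e-03  1.4029e+00] [ 0.2  0.4 -0.1] 69.7
dp [ 3.  -1.6 55.4] ang [-0.0054  0.002  -0.0001]
```

View pics/w7.png

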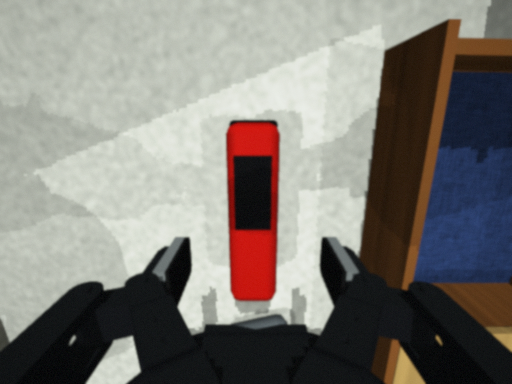

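```bash
python3 -m creep '[{"dp":[2,-2,25],"angular":[0,0,0],"fingers":70},{"dp":[2,-2,46],"angular":[0,0,0],"fingers":65},{"dp":[2,-2,54],"angular":[0,0,0],"fingers":55},{"dp":[2,-2,54],"angular":[0,0,0],"fingers":50},{"dp":[2,-2,54],"angular":[0,0,0],"fingers":45}]' 40; python3 go.py 387 74 19.5 1.403
```

```text
clock: 10.45
eef_pos: [389.3, 73.4, 23.4]
tcp_rot: [-3.141, 0.0, 1.402]
contact_force: [0.3, 0.6, 0.8]
opening: 0.526
10.45 [389.3  73.4  23.4] [-3.1412e+00  1.0000e-04  1.4024e+00] [0.3 0.6 0.8] 44.9
dp [ 0.2 -2.3  3.9] ang [-0.0004  0.0001 -0.0006]
```

```bash
python3 -m creep '[{"dp":[0,-2,2.5],"angular":[0,0,0],"fingers":45},{"dp":[0,-2,2.5],"angular":[0,0,0],"fingers":38},{"dp":[0,-2,2.5],"angular":[0,0,0],"fingers":34},{"dp":[0,-2,2.5],"angular":[0,0,0],"fingers":26},{"dp":[0,-2,2.5],"angular":[0,0,0],"fingers":26}]' 40; python3 go.py 387 74 110 1.403
```

```text
clock: 10.87
eef_pos: [387.2, 73.9, 21.2]
tcp_rot: [3.141, -0.0, 1.403]
contact_force: [-2.7, -0.6, 8.6]
opening: 0.394
10.87 [387.2  73.9  21.2] [ 3.1412e+00 -2.0000e-04  1.4027e+00] [-2.7 -0.6  8.6] 33.6
dp [  0.1  -0.1 -88.8] ang [ 0.0004 -0.0002 -0.0003]
```

```bash
python3 -m creep '[{"dp":[0,0,-8],"angular":[0,0,0],"fingers":26},{"dp":[0,0,-40],"angular":[0,0,0],"fingers":26},{"dp":[0,0,-80],"angular":[0,0,0],"fingers":26},{"dp":[0,0,-115],"angular":[0,0,0],"fingers":26},{"dp":[0,0,-120],"angular":[0,0,0],"fingers":26}]' 40; python3 go.py 552.3 58.7 140 1.40
```

```text
clock: 11.28
eef_pos: [390.0, 74.5, 145.9]
tcp_rot: [3.134, -0.003, 1.403]
contact_force: [1.8, 0.4, -1.1]
opening: 0.395
11.28 [390.   74.5 145.9] [ 3.1339e+00 -2.9000e-03  1.4028e+00] [ 1.8  0.4 -1.1] 33.7
dp [ 11.6 162.6   7.2] ang [ 0.0077 -0.0029  0.0028]
```

```bash
python3 -m creep '[{"dp":[12,30,3],"angular":[0,0,0.003],"fingers":26},{"dp":[12,70,3],"angular":[0,0,0.003],"fingers":26},{"dp":[12,110,3],"angular":[0,0,0.003],"fingers":26},{"dp":[12,145,3],"angular":[0,0,0.003],"fingers":26},{"dp":[12,163,3],"angular":[0,0,0.003],"fingers":26}]' 40; python3 -m creep '[{"dp":[0,0,0],"angular":[0,0,0],"fingers":26},{"dp":[0,0,0],"angular":[0,0,0],"fingers":26}]'; python3 go.py 552.3 58.7 80 1.40;python3 - <<'E'
from h import *
im,c=grab('wrist');np.savez('c8',*c);cv2.imwrite('pics/w8.png',im)
im,c=grab('scene');cv2.imwrite('pics/s8.png',cv2.resize(im[80:300,60:360],None,fx=2.5,fy=2.5))
E
```

```text
clock: 11.7
eef_pos: [553.8, 57.9, 137.8]
tcp_rot: [3.138, -0.001, 1.4]
contact_force: [0.9, 0.8, -1.4]
opening: 0.39
clock: 11.87
eef_pos: [549.8, 58.2, 136.9]
tcp_rot: [-3.141, 0.0, 1.399]
contact_force: [-0.7, 0.3, -2.2]
opening: 0.39
11.87 [549.8  58.2 136.9] [-3.1405e+00  2.0000e-04  1.3991e+00] [-0.7  0.3 -2.2] 33.3
dp [ 0.9  2.5 56.9] ang [-0.0011  0.0002 -0.0009]
```

View pics/w8.png

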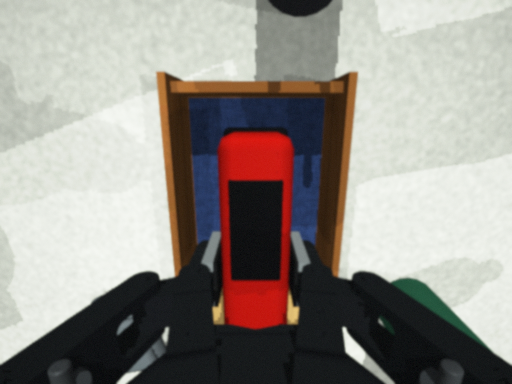

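View pics/s8.png

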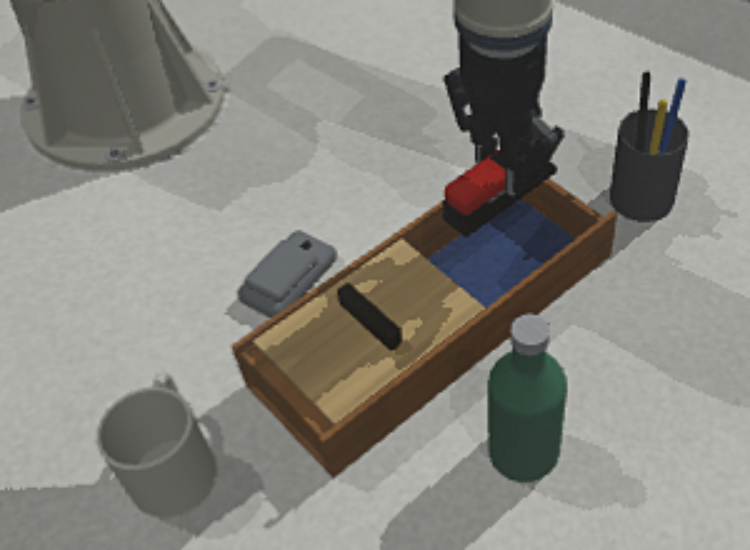

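The stapler, at column 256, is centred between the rails at columns 158 and 357, and the bay is clear below it. I'll lower it.

```bash
python3 -m creep '[{"dp":[0,1,20],"angular":[0,0,0],"fingers":26},{"dp":[0,1,40],"angular":[0,0,0],"fingers":26},{"dp":[0,1,60],"angular":[0,0,0],"fingers":26},{"dp":[0,1,78],"angular":[0,0,0],"fingers":26},{"dp":[0,1,90],"angular":[0,0,0],"fingers":26}]' 40; python3 -m creep '[{"dp":[0,0,5],"angular":[0,0,0],"fingers":26},{"dp":[0,0,9],"angular":[0,0,0],"fingers":26},{"dp":[0,0,11],"angular":[0,0,0],"fingers":26},{"dp":[0,0,11],"angular":[0,0,0],"fingers":26}]' 40; python3 go.py 552.3 58.7 27 1.40
```

```text
clock: 12.38
eef_pos: [548.6, 58.5, 46.0]
tcp_rot: [-3.139, 0.001, 1.4]
contact_force: [-0.1, -0.4, -2.9]
opening: 0.389
clock: 12.72
eef_pos: [550.9, 58.4, 36.7]
tcp_rot: [3.141, -0.0, 1.4]
contact_force: [-0.4, 0.4, -1.7]
opening: 0.391
12.72 [550.9  58.4  36.7] [ 3.1412e+00 -2.0000e-04  1.3999e+00] [-0.4  0.4 -1.7] 33.4
dp [0.5 1.3 9.7] ang [ 0.0004 -0.0002 -0.0001]
```

```bash
python3 -m creep '[{"dp":[0,1,3],"angular":[0,0,0],"fingers":26},{"dp":[0,1,6],"angular":[0,0,0],"fingers":26},{"dp":[0,1,8],"angular":[0,0,0],"fingers":26},{"dp":[0,1,8],"angular":[0,0,0],"fingers":26}]' 40; python3 go.py 552.3 58.7 27 1.40;  python3 -m creep '[{"dp":[0,0,0.5],"angular":[0,0,0],"fingers":26},{"dp":[0,0,1],"angular":[0,0,0],"fingers":26},{"dp":[0,0,1],"angular":[0,0,0],"fingers":26}]'
```

```text
clock: 13.05
eef_pos: [551.6, 58.1, 28.1]
tcp_rot: [-3.141, 0.0, 1.4]
contact_force: [0.1, -0.6, -2.1]
opening: 0.388
13.05 [551.6  58.1  28.1] [-3.1412e+00  1.0000e-04  1.3997e+00] [ 0.1 -0.6 -2.1] 33.1
dp [0.7 0.6 1.1] ang [-0.0004  0.0001 -0.0003]
clock: 13.3
eef_pos: [551.7, 58.2, 27.3]
tcp_rot: [-3.141, -0.0, 1.4]
contact_force: [-0.0, 0.3, -1.9]
opening: 0.392
```

```bash
python3 -m creep '[{"dp":[0,0,0.5],"angular":[0,0,0],"fingers":26},{"dp":[0,0,1],"angular":[0,0,0],"fingers":26},{"dp":[0,0,1],"angular":[0,0,0],"fingers":26}]'
```

```text
clock: 13.55
eef_pos: [551.8, 58.1, 27.2]
tcp_rot: [3.142, -0.0, 1.4]
contact_force: [-3.4, -0.2, 9.7]
opening: 0.393
```

It is on the floor: the force rose by 11 N at TCP z 27.2, as predicted. Releasing.

```bash
python3 -m creep '[{"dp":[0,0,-0.5],"angular":[0,0,0],"fingers":34},{"dp":[0,0,-0.5],"angular":[0,0,0],"fingers":42},{"dp":[0,0,-0.5],"angular":[0,0,0],"fingers":55},{"dp":[0,0,-4],"angular":[0,0,0],"fingers":60},{"dp":[0,0,-25],"angular":[0,0,0],"fingers":60}]' 40; python3 -m creep '[{"dp":[0,0,-40],"angular":[0,0,0],"fingers":60},{"dp":[0,0,-80],"angular":[0,0,0],"fingers":60},{"dp":[0,0,-110],"angular":[0,0,0],"fingers":20},{"dp":[0,0,-110],"angular":[0,0,0],"fingers":0},{"dp":[0,0,-110],"angular":[0,0,0],"fingers":0}]' 40;python3 - <<'E'
from h import *
im,c=grab('wrist');np.savez('c9',*c);cv2.imwrite('pics/w9.png',im)
im,c=grab('scene');cv2.imwrite('pics/s9.png',cv2.resize(im[80:300,60:360],None,fx=2.5,fy=2.5))
E
python3 go.py 515.5 -153 165 1.40
```

```text
clock: 13.97
eef_pos: [549.5, 57.9, 49.1]
tcp_rot: [-3.137, 0.001, 1.4]
contact_force: [-0.3, 0.5, -1.1]
opening: 0.705
clock: 14.38
eef_pos: [553.1, 58.3, 163.5]
tcp_rot: [3.137, -0.001, 1.4]
contact_force: [-1.1, 1.0, -0.7]
opening: 0.284
14.48 [551.1  58.1 160.7] [-3.1405e+00  2.0000e-04  1.3998e+00] [ 0.4  0.3 -0.4] 9.4
dp [-214.1    0.8   -4.2] ang [-0.0011  0.0002 -0.0002]
```

View pics/w9.png

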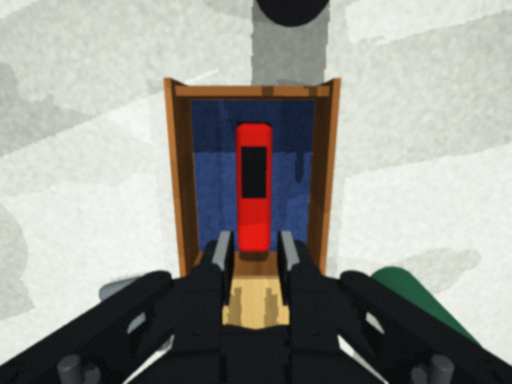

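View pics/s9.png

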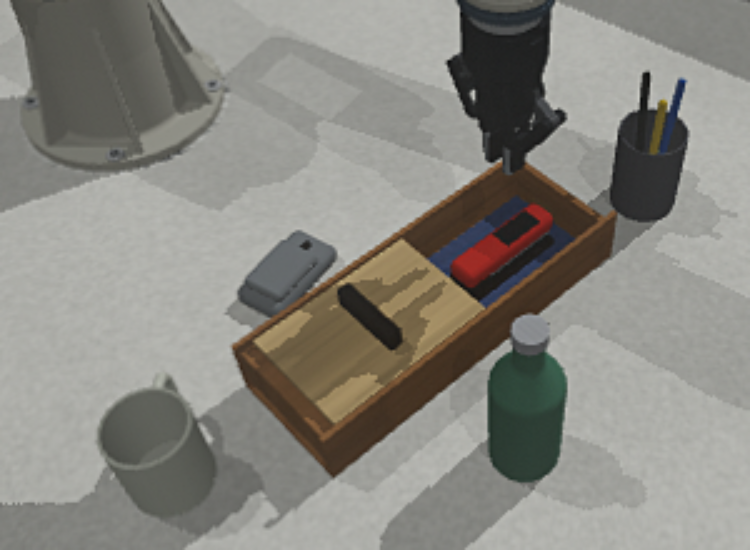

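The stapler stands upright in the bay, with its top at (254,185) in the wrist view, and all the bystanders are unmoved. Next I'll go behind the handle on the -x side with closed fingers.

```bash
python3 -m creep '[{"dp":[-40,1,-3],"angular":[0,0,0],"fingers":0},{"dp":[-80,1,-3],"angular":[0,0,0],"fingers":0},{"dp":[-120,1,-3],"angular":[0,0,0],"fingers":0},{"dp":[-160,1,-3],"angular":[0,0,0],"fingers":0},{"dp":[-195,1,-3],"angular":[0,0,0],"fingers":0}]' 40; python3 go.py 516.8 -147.2 76 1.40
```

```text
clock: 14.9
eef_pos: [517.7, -135.9, 162.5]
tcp_rot: [-3.138, -0.0, 1.4]
contact_force: [0.6, 1.2, 0.2]
opening: 0.003
14.9 [ 517.7 -135.9  162.5] [-3.1382e+00 -1.0000e-04  1.4000e+00] [0.6 1.2 0.2] 0.3
dp [-11.3   1.3  86.5] ang [-0.0034 -0.0001 -0.    ]
```

```bash
python3 -m creep '[{"dp":[-11,1,10],"angular":[0,0,0],"fingers":0},{"dp":[-11,1,40],"angular":[0,0,0],"fingers":0},{"dp":[-11,1,70],"angular":[0,0,0],"fingers":0},{"dp":[-11,1,84],"angular":[0,0,0],"fingers":0},{"dp":[-11,1,84],"angular":[0,0,0],"fingers":0}]' 40; python3 go.py 516.8 -147.2 76 1.40
```

```text
clock: 15.32
eef_pos: [515.0, -144.0, 75.5]
tcp_rot: [-3.133, -0.001, 1.399]
contact_force: [0.0, 0.9, -0.6]
opening: -0.003
15.32 [ 515.  -144.    75.5] [-3.1328e+00 -1.0000e-03  1.3994e+00] [ 0.   0.9 -0.6] -0.2
dp [-2.8  2.3 -0.5] ang [-0.0088 -0.001  -0.0005]
```

```bash
python3 -m creep '[{"dp":[8,1,-1],"angular":[-0.003,0,0],"fingers":0},{"dp":[20,1,-1],"angular":[-0.003,0,0],"fingers":0},{"dp":[42,1,-1],"angular":[-0.003,0,0],"fingers":0},{"dp":[68,1,-1],"angular":[-0.003,0,0],"fingers":0},{"dp":[94,1,-1],"angular":[-0.003,0,0],"fingers":0}]' 40; python3 go.py 549.5 42 76 1.40
```

```text
clock: 15.73
eef_pos: [536.3, -51.2, 82.5]
tcp_rot: [3.137, 0.0, 1.4]
contact_force: [1.1, -3.5, -2.5]
opening: -0.001
15.73 [536.3 -51.2  82.5] [3.1370e+00 3.0000e-04 1.3996e+00] [ 1.1 -3.5 -2.5] -0.1
dp [94.1 -2.9  6.4] ang [ 0.0046  0.0003 -0.0004]
```

```bash
python3 -m creep '[{"dp":[24,-1,3],"angular":[0,0,0],"fingers":0},{"dp":[46,-1,3],"angular":[0,0,0],"fingers":0},{"dp":[64,-1,3],"angular":[0,0,0],"fingers":0},{"dp":[76,-1,3],"angular":[0,0,0],"fingers":0},{"dp":[82,-1,3],"angular":[0,0,0],"fingers":0}]' 40; python3 go.py 549.5 42 76 1.40
```

```text
clock: 16.15
eef_pos: [549.6, 30.5, 79.6]
tcp_rot: [3.136, -0.001, 1.402]
contact_force: [1.0, -2.6, 1.1]
opening: -0.0
16.15 [549.6  30.5  79.6] [ 3.1365e+00 -6.0000e-04  1.4018e+00] [ 1.  -2.6  1.1] -0.0
dp [11.4 -2.1  3.6] ang [ 0.0051 -0.0006  0.0018]
```

```bash
python3 -m creep '[{"dp":[3,0,2],"angular":[0,0,0],"fingers":0},{"dp":[6,0,2],"angular":[0,0,0],"fingers":0},{"dp":[8,0,2],"angular":[0,0,0],"fingers":0},{"dp":[8,0,2],"angular":[0,0,0],"fingers":0}]' 40; python3 -m creep '[{"dp":[1,0,0],"angular":[0,0,0],"fingers":0},{"dp":[2,0,0],"angular":[0,0,0],"fingers":0},{"dp":[2,0,0],"angular":[0,0,0],"fingers":0}]' 40; python3 go.py 549.5 42 76 1.40
```

```text
clock: 16.48
eef_pos: [549.9, 36.0, 76.4]
tcp_rot: [3.139, -0.0, 1.399]
contact_force: [-0.1, 0.5, 0.2]
opening: 0.003
clock: 16.73
eef_pos: [550.1, 37.7, 76.3]
tcp_rot: [3.139, 0.0, 1.399]
contact_force: [-0.5, -1.5, 1.3]
opening: 0.004
16.73 [550.1  37.7  76.3] [3.1391e+00 2.0000e-04 1.3993e+00] [-0.5 -1.5  1.3] 0.3
dp [ 4.1 -1.3  0.3] ang [ 0.0024  0.0002 -0.0007]
```

```bash
python3 -m creep '[{"dp":[1,0,0],"angular":[0,0,0],"fingers":0},{"dp":[3,0,0],"angular":[0,0,0],"fingers":0},{"dp":[3,0,0],"angular":[0,0,0],"fingers":0}]' 40; python3 -m creep '[{"dp":[1,0,0],"angular":[0,0,0],"fingers":0},{"dp":[2,0,0],"angular":[0,0,0],"fingers":0},{"dp":[2,0,0],"angular":[0,0,0],"fingers":0}]' 40; python3 go.py 549.5 42 76 1.40
```

```text
clock: 16.98
eef_pos: [550.7, 41.2, 76.3]
tcp_rot: [3.139, -0.0, 1.4]
contact_force: [-0.8, -0.9, 0.6]
opening: -0.002
clock: 17.23
eef_pos: [550.8, 41.7, 76.3]
tcp_rot: [3.139, 0.002, 1.401]
contact_force: [-0.9, -11.8, 1.4]
opening: 0.004
17.23 [550.8  41.7  76.3] [3.1391e+00 2.3000e-03 1.4008e+00] [ -0.9 -11.8   1.4] 0.4
dp [ 0.  -1.3  0.3] ang [0.0025 0.0023 0.0008]
```

```bash
python3 -m creep '[{"dp":[1,0,0],"angular":[0,0,0],"fingers":0},{"dp":[1.5,0,0],"angular":[0,0,0],"fingers":0},{"dp":[1.5,0,0],"angular":[0,0,0],"fingers":0}]' 40; python3 -m creep '[{"dp":[-5,0,0],"angular":[0,0,0],"fingers":0},{"dp":[-14,0,-5],"angular":[0,0,0],"fingers":0},{"dp":[-16,0,-45],"angular":[0,0,0],"fingers":0},{"dp":[-16,0,-85],"angular":[0,0,0],"fingers":0},{"dp":[-16,0,-110],"angular":[0,0,0],"fingers":0}]' 40; python3 go.py 450 -20 250 1.40
```

```text
clock: 17.48
eef_pos: [550.8, 41.9, 76.3]
tcp_rot: [3.139, 0.004, 1.401]
contact_force: [-2.3, -19.1, 3.2]
opening: -0.0
clock: 17.9
eef_pos: [549.3, 28.6, 189.8]
tcp_rot: [3.136, -0.001, 1.399]
contact_force: [1.1, 0.5, -0.5]
opening: 0.002
17.9 [549.3  28.6 189.8] [ 3.1362e+00 -1.2000e-03  1.3995e+00] [ 1.1  0.5 -0.5] 0.2
dp [-64.8 -89.2 -60.7] ang [ 0.0054 -0.0012 -0.0005]
```

Firm stop at 19 N. I'll move clear and check from the cameras.

```bash
python3 -m creep '[{"dp":[-100,-110,-60],"angular":[0,0,0],"fingers":0},{"dp":[-100,-110,-60],"angular":[0,0,0],"fingers":0},{"dp":[-100,-110,-60],"angular":[0,0,0],"fingers":0},{"dp":[-100,-110,-60],"angular":[0,0,0],"fingers":0},{"dp":[-100,-110,-60],"angular":[0,0,0],"fingers":0}]'; python3 -m creep '[{"dp":[0,0,0],"angular":[0,0,0],"fingers":0},{"dp":[0,0,0],"angular":[0,0,0],"fingers":0},{"dp":[0,0,0],"angular":[0,0,0],"fingers":0}]'; python3 - <<'E'
from h import *
im,c=grab('wrist');np.savez('c10',*c);cv2.imwrite('pics/w10.png',im)
im,c=grab('scene');cv2.imwrite('pics/s10.png',cv2.resize(im[80:300,60:360],None,fx=2.5,fy=2.5))
s0=cv2.imread('pics/scene0.png');d=cv2.absdiff(im,s0).max(2)
im,c=grab('top');cv2.imwrite('pics/t10.png',cv2.resize(im[100:300,120:420],None,fx=2.5,fy=2.5))
E
```

```text
clock: 18.32
eef_pos: [419.2, -52.8, 248.3]
tcp_rot: [3.137, 0.0, 1.399]
contact_force: [-0.0, 0.1, 0.2]
opening: -0.0
clock: 18.57
eef_pos: [423.5, -50.6, 245.8]
tcp_rot: [3.139, -0.0, 1.4]
contact_force: [0.6, 0.9, 0.2]
opening: -0.002
```

View pics/s10.png

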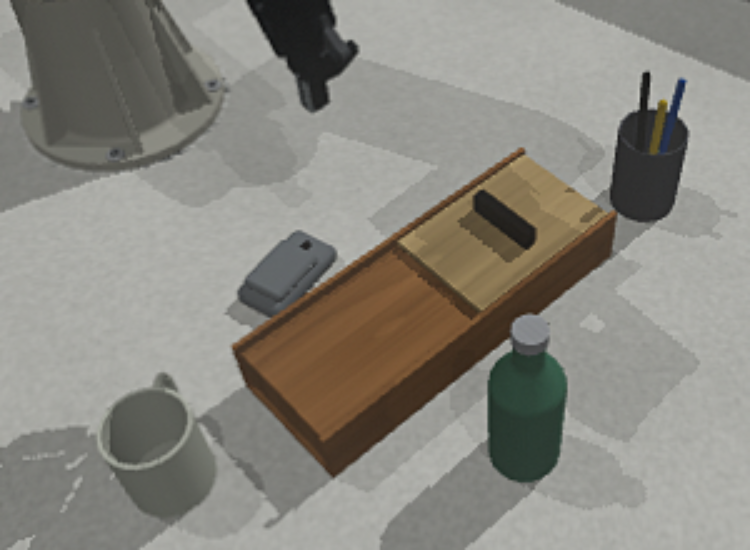

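View pics/t10.png

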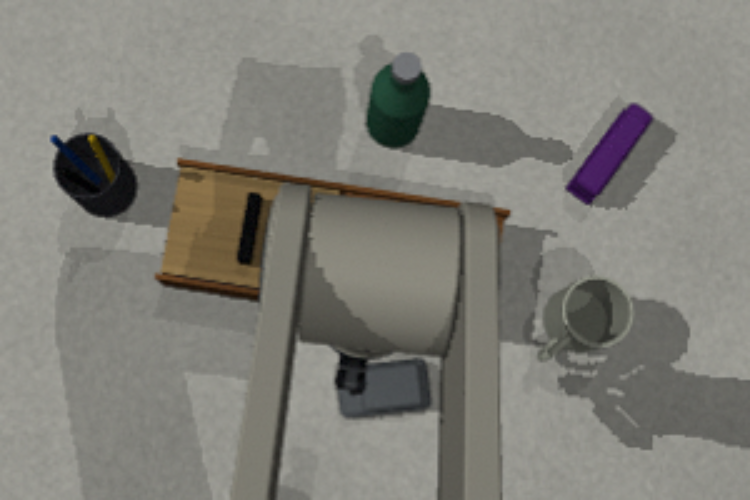

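View pics/w10.png

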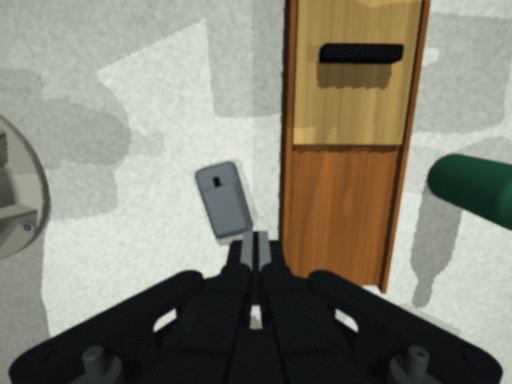

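The cover reaches the box's +x end, no blue lining shows, the deck is empty, and the mug, bottle, pens and mouse are where they began. I'm handing the job in.

```bash
python3 -c "
from rig import r
s=r.sense();print(s['clock'],s['contact_force']);print(r.sign_off())"
```

```text
18.7167 [ 0.23407039 -0.15949901 -0.71670916]
the job is handed in; nothing more can be done
None
```

The stapler is standing upright inside the blue-lined compartment with the cover pushed fully shut over it. I handed the job in at 18.7 s.

- **Sequence:** I lifted the stapler off the deck, parked it upright on bare desk and pushed the cover open to its stop. I then set the stapler on the compartment floor and released it at floor contact. Last, I pushed the cover shut to its stop.
- **Stops and forces:** Both stops showed as a force rise to about 19 N, at the positions I had calculated. No measured force went above about 20 N.
- **Last checks:** Before the cover closed, pictures showed the stapler upright in the compartment. The final views show the cover at the box's +x end with no blue lining visible and an empty deck. By eye, the bottle, mug, pen pot and mouse are where they started. The gripper was clear of everything.
- **Disagreements:** The top and wrist cameras differed by 2–5 mm on the box and stapler positions, which was within the clearances used. No check failed.

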